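# Dry-lay the toy village on its base board

## Robot

A 6-joint arm with a two-finger parallel gripper is mounted at the origin on the work surface. World frame = base frame: x ahead of the robot, y to its left, z up, the work surface at z = 0. Lengths are in mm, angles in rad, forces in N, time in s.
With the tool pointing down it reaches from about 300 to 875 mm from the base axis. Payload 4.2 kg.
Tool frame: the origin (TCP) lies at the very end of the fingers, on their centre line; the grasp point (between the pads) lies 19 mm behind it; z points along the fingers, y is the direction in which the jaws open and shut (so a half turn about z gives the same grasp; the last joint's range is limited). The gripper opens to 85 mm and grips with 20 to 120 N. Pads are 22 mm wide; open, the fingers measure 114 mm over their backs; the gripper's body (76 mm by 85 mm) begins 54 mm behind the grasp point. The pads swing forward as they close: fully open they stand 13 mm farther back than shut.
Start: joints at [1.14, 0.32, 1.565, -0, 1.257, -0.02], TCP at [229.625, 527.175, 231.338] pointing down, gripper open.
Joint ranges: [-3.11, 3.11], [-0.84, 2.01], [0.21, 2.61], [-1.34, 4.49], [0.05, 2.63], [-2.56, 2.56]. Speed limits (rad/s): [2.57, 2.57, 3.14, 3.14, 3.14, 3.14].

## Interface

Orientations are given as a unit quaternion [w, x, y, z].
In Python, from rig import env gives the robot as it stands. The module is installed in compiled form; this text tells all that it offers.
- The arm moves only by the shell command python3 -m jog 'ROWS' [OPENING]. ROWS is a JSON object of lists of equal length, an entry for each row: "delta_pos": the shift along the tool's x, y, z in mm, a list of three; "turn": the turn about the tool's z in rad. A call has 1 to 12 rows; each row is the pose to reach, as a shift and turn from the pose commanded when the call began, along the tool's axes at that moment; what a row does not reach only later rows make up. A row lasts 1/8 s, in which the tool goes at most 62.5 mm and 10.7 degrees, less where a joint would pass 70% of its speed; a pose out of reach is approached as far as the arm can. A call with a gripper value outside its range is refused whole. OPENING is the opening, from -1 (shut) to 1 (fully open), so that 0 is half open, set as the call begins (- or left out, the last holds). The fingers move at their own pace and stop on an object; the grip force is fixed at half the most. Time passes only in rows, so rows that repeat a pose let the fingers close. It gives the time, the measured TCP pose, the force and the opening at its end, in the units of the state.
- env.state(): the state, without advancing time (a new reading comes with each control period).
- env.camera(name): name is "side" or "top"; returns a dict with "img" (420x560x3 uint8, red, green, blue), "range_z" (420x560 float32, mm along the optical axis (not along the pixel's ray), 0 where there is no reading), "intrinsics" (3x3 intrinsics, pixels), "R" (3x3) and "t" (3): a world point X has camera coordinates R X + t. Camera axes: x right, y down, z forward; pixel columns grow to the right and rows downward; lengths in mm; the calibration is good to about 2 mm. A picture is of the moment at which its call begins.
- env.close_job(): hands the job in, once; it reports no verdict.
The state is a dict: "time": time; "joints": joint angles; "joint_velocities": joint speeds; "joint_efforts": joint torques, N m; "ee_pos": TCP position; "tool_rot": TCP orientation; "ft_force": force on the tool from outside, world axes, zero at the start; "wrist_torque": the same for the moment, N m; "gripper_width": finger opening in mm.
Only numpy, scipy, OpenCV 4.12 (cv2) and the standard library are available. Lean on these libraries where they do the work, as an engineer would, in place of code of your own. Each camera call takes 0.05 s, during which the arm holds its last target. There are 200 camera calls.

## Task

Lay out the wooden toy village on the base board that already carries the two houses: stand the white tower midway between the houses, in line with them and square to the board, with the copper spire centred on top of it; the green fir directly behind the red house; the orange tree beside the blue house on its outer side (away from the tower), in line with the houses; and the yellow bus broadside in front of the tower, with its length along the row. Leave a finger's breadth, about 20 mm, between each tree or the bus and the building it belongs to; front is the side of the house doors, towards the robot. Everything stands upright on its own base (the bus on its wheels), let go and at rest, and the brass wax tin and the roll of tape stay where they are.

Things in the scene. Friction and masses are not known exactly. Their poses are not given: they have to be found in the camera images.
- board: pine base board lying fixed on the bench, 180 (its x, front to back) x 470 (its y, along the row) x 12 mm thick; origin at the centre of its underside, so its top is 12 mm above the origin. Its +x points to the back (away from the robot), +y to the left; turned up to 0.12 rad. The two houses stand at its y = +135 and -135 mm, x = 0; which one is left or right changes
- red_house: red house with a dark wooden roof, glued to the board, walls 50 (x) x 60 (y) mm, 68 mm high with its gable roof (ridge along y), whose eaves overhang the walls by 5 mm in x and 2 mm in y at 37 mm height; gaps are meant from the walls; origin at the centre of its underside, axes parallel to the board's: +x is its back, the door is on the -x side
- blue_house: blue house with a white roof, glued to the board, same size, origin and axes as the red house; its outer side is the one away from the other house
- tower: loose white square tower block, 50 x 50 x 56 mm high, flat top, a dark window on each side; origin at the centre of its underside, z up, x and y square to its sides; about 0.09 kg. Starts upright on the bench
- spire: loose spire: round grey drum 46 mm in diameter and 26 mm high with a copper cone on it that tapers to 6 mm, 53 mm high in all; origin at the centre of its flat underside, z up; grip it by the drum; about 0.035 kg. Starts upright on the bench
- fir: loose green fir tree: flat stepped silhouette 16 mm thick (along its y), 44 mm wide (along its x) from 16 to 28 mm above its foot, 33 mm wide to 40 mm, narrower above, on a round green foot 40 mm in diameter and 8 mm high; 60 mm high in all; origin at the centre of the foot's underside; grip it across its 16 mm thickness; it may be placed at any yaw; about 0.04 kg. Starts upright on the bench
- round_tree: loose orange tree: upright disc crown 44 mm in diameter (16 to 60 mm above its foot) and 16 mm thick (along its y), on a round orange foot 40 mm in diameter and 8 mm high; origin at the centre of the foot's underside; grip it across its 16 mm thickness; it may be placed at any yaw; about 0.04 kg. Starts upright on the bench
- bus: loose yellow toy bus, 60 mm long (its x), 26 mm wide (its y; 28 over the wheels), 30 mm high, white stripe on its roof, wheels do not turn; origin under its centre at the height of its underside; about 0.05 kg. Starts on its wheels on the bench
- wax_tin: bystander: loose flat brass-coloured tin, 60 mm in diameter, 24 mm high, among the parts; origin at the centre of its underside; leave it where it is
- tape: bystander: loose roll of brown tape lying flat, 68 mm outside and 50 mm inside diameter, 24 mm high, among the parts; origin at the centre of its underside; leave it where it is
Mind the look-alikes: they are no part of the job. What is shaped like the round_tree but pink is not meant.

How it is judged (in metres and radians):
At the end, for the whole second after the job is handed in: Tower within 15 mm of mid-row, square to 0.2 rad; spire on it within 10 mm; fir 50-80 mm behind red house centre, orange tree 55-85 mm outside blue house centre, both within 15 mm sideways; bus 44-77 mm in front of tower, within 22 mm of mid-row, along it to 0.25 rad; all upright, at rest (x of tower in the frame of board between -0.015 and 0.015 m and y of tower in the frame of board between -0.015 and 0.015 m and (angle between the x axis of tower and the x axis of board, either way round below 0.2 rad or angle between the x axis of tower and the y axis of board, either way round below 0.2 rad) and horizontal distance between spire and tower below 0.01 m and z of spire in the frame of tower between 0.052 and 0.06 m and x of fir in the frame of red_house between 0.05 and 0.08 m and y of fir in the frame of red_house between -0.015 and 0.015 m and x of round_tree in the frame of blue_house between -0.015 and 0.015 m and ((y of blue_house in the frame of board above 0 m and y of round_tree in the frame of blue_house between 0.055 and 0.085 m) or (y of blue_house in the frame of board below 0 m and y of round_tree in the frame of blue_house between -0.085 and -0.055 m)) and horizontal distance between bus and tower between 0.044 and 0.077 m and x of bus in the frame of board below -0.03 m and y of bus in the frame of board between -0.022 and 0.022 m and angle between the x axis of bus and the y axis of board, either way round below 0.25 rad and z of tower in the frame of board between 0.008 and 0.016 m and z of fir in the frame of board between 0.008 and 0.016 m and z of round_tree in the frame of board between 0.008 and 0.016 m and z of bus in the frame of board between 0.008 and 0.016 m and angle between each of tower, spire, fir, round_tree, bus's own z axis and vertical below 0.12 rad and linear speed of each of tower, spire, fir, round_tree, bus below 0.02 m/s); the robot touches nothing.
It fails at once if the wax tin is pushed more than 25 mm (distance of wax_tin from where it was at the start of the episode above 0.025 m).
It fails at once if the roll of tape is pushed more than 25 mm (distance of tape from where it was at the start of the episode above 0.025 m).
It also fails if it takes over 136 s, if anything falls off the work surface, if the arm or the gripper's body presses on something with over 40 N, if the wrist force passes 120 N, or if a joint passes its speed limit or range.

## Working session

There is one attempt and no reset: what is moved stays moved. The work goes in short steps, Python scripts to look and compute and a shell command to move; the robot and the scene stay as the last step left them, time stands still between calls to the robot, and variables do not carry over. Pictures are saved under pics/ and viewed, about 12 in all and at most 16, crops included, and the job is handed in when it is done.

```bash
mkdir -p pics; python3 - <<'E'
from rig import env
import cv2,numpy as np
for n in("top","side"):
    c=env.camera(n);np.savez(f"{n}0.npz",**c);cv2.imwrite(f"pics/{n}0.png",c["img"][:,:,::-1])
    print(n,c["intrinsics"].tolist(),c["R"].round(3).tolist(),c["t"])
print(env.state())
E
```

```text
top [[429.83818732549656, 0.0, 277.2509920799193], [0.0, 429.83818732549656, 214.04922934695037], [0.0, 0.0, 1.0]] [[-0.024, -0.999, -0.023], [-0.989, 0.027, -0.148], [0.149, 0.019, -0.989]] [ 18.51617624 481.30823386 899.77120641]
side [[421.9675552939622, 0.0, 275.9129732227734], [0.0, 421.9675552939622, 217.10837626587244], [0.0, 0.0, 1.0]] [[1.0, 0.009, 0.02], [0.022, -0.607, -0.794], [0.005, 0.795, -0.607]] [-461.15178765   28.65578507 1135.76912173]
{'time': 0.1, 'joints': array([ 1.13999432e+00,  3.20250424e-01,  1.56557634e+00,  3.82421388e-05,
        1.25740064e+00, -1.99940354e-02]), 'joint_velocities': array([-0.00094019, -0.00187832, -0.00429535,  0.00072787,  0.00122347,
        0.00047855]), 'joint_efforts': array([-7.04642753e-04, -4.16412127e+01, -2.34705395e+01, -1.29813184e-04,
        4.84889824e-03, -2.76571001e-06]), 'ee_pos': array([229.4307102 , 526.77117446, 230.54594102]), 'tool_rot': array([-2.00404287e-04,  2.03968385e-01,  9.78977134e-01, -7.92638480e-04]), 'ft_force': array([0.79754863, 0.70594046, 0.46518725]), 'wrist_torque': array([ 0.08240162, -0.01951025, -0.03990617]), 'gripper_width': 85.16188085323726}
```

View pics/top0.png

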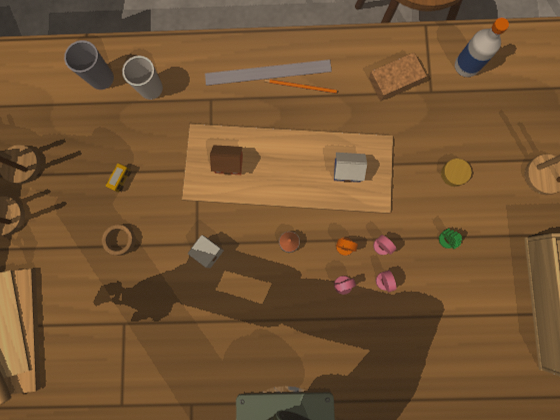

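View pics/side0.png

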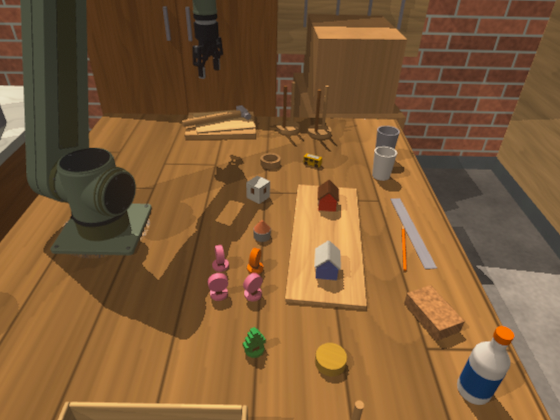

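The top view shows the board with the red house on the left (227,160), the blue house on the right (350,167) and the tower at (205,251). The spire is at (290,240), orange tree at (346,247), fir at (451,239), bus at (117,177), tin at (457,172) and tape at (117,240). Three pink decoys stand next to the orange tree.

```bash
cat > h.py <<'E'
from rig import env
import numpy as np,cv2
def cloud(c):
    v,u=np.mgrid[:420,:560]; z=c["range_z"].astype(float); K=c["intrinsics"]
    P=np.stack([(u-K[0,2])/K[0,0]*z,(v-K[1,2])/K[1,1]*z,z],-1)
    W=(P-c["t"])@c["R"]; W[z==0]=np.nan
    return W
def hmap(cs,x0,x1,y0,y1,s=1.0):
    "top-down colour map and height; row 0 = x1 (far), col 0 = y1 (left); s px per mm"
    h=int((x1-x0)*s);w=int((y1-y0)*s);im=np.zeros((h,w,3),np.uint8);H=np.full((h,w),-1e3)
    for c in cs:
        W=cloud(c).reshape(-1,3);C=c["img"].reshape(-1,3)
        k=np.isfinite(W[:,0])&(W[:,2]<150);W=W[k];C=C[k];o=np.argsort(W[:,2]);W=W[o];C=C[o]
        r=((x1-W[:,0])*s).astype(int);q=((y1-W[:,1])*s).astype(int)
        for dr in(0,1):
            for dq in(0,1):
                a=r+dr;b=q+dq;k=(a>=0)&(a<h)&(b>=0)&(b<w);k[k]&=W[k,2]>=H[a[k],b[k]]
                H[a[k],b[k]]=W[k,2];im[a[k],b[k]]=C[k]
    return im,H
E
python3 - <<'E'
from h import *
cs=[np.load(f"{n}0.npz") for n in("top","side")]
for c in cs:
    W=cloud(c);m=(W[...,2]>5)&(W[...,2]<100)&(W[...,0]>230)&(W[...,0]<700)&(abs(W[...,1])<480)
    n,l,st,_=cv2.connectedComponentsWithStats(m.astype(np.uint8))
    print('--')
    for i in range(1,n):
        if st[i,4]<40: continue
        p=W[l==i];rgb=np.median(c["img"][l==i],0)
        (cc,sz,a)=cv2.minAreaRect(p[:,:2].astype(np.float32))
        print(st[i,:5],'ctr',np.round(cc),'sz',np.round(sz),'ang',round(a),'zmax',round(p[:,2].max()),'rgb',rgb)
    b=W[(abs(W[...,2]-12)<4)&(W[...,0]>350)&(W[...,0]<700)&(abs(W[...,1])<330)]
    cc,sz,a=cv2.minAreaRect(b[:,:2].astype(np.float32));print('board',cc,sz,a)
im,H=hmap(cs,260,660,-430,430,1)
im=cv2.resize(im,None,fx=.93,fy=.93)
cv2.imwrite("pics/map.png",cv2.resize(hmap(cs,290,460,-180,240,1.9)[0],None)[:,:,::-1] if 0 else hmap(cs,290,460,-180,240,1.9)[0][:,:,::-1])
E
```

```text
--
[  182   125   211    89 15836] ctr [592. -20.] sz [471. 181.] ang 85 zmax 80 rgb [172. 126.  76.]
[442 159  30  28 635] ctr [ 568. -396.] sz [59. 60.] ang 41 zmax 28 rgb [155. 116.  45.]
[106 164  25  29 404] ctr [578. 366.] sz [32. 60.] ang 64 zmax 34 rgb [144. 117.  19.]
[102 225  33  31 475] ctr [437. 361.] sz [67. 67.] ang 42 zmax 27 rgb [127.  91.  56.]
[439 229  24  21 328] ctr [ 416. -365.] sz [44. 28.] ang 33 zmax 63 rgb [ 46. 100.  46.]
[279 232  21  21 346] ctr [421. -18.] sz [44. 44.] ang 89 zmax 54 rgb [125.5  76.   49. ]
[374 235  22  20 293] ctr [ 405. -220.] sz [43. 27.] ang 42 zmax 62 rgb [164.  89.  96.]
[188 236  36  32 655] ctr [404. 163.] sz [52. 52.] ang 53 zmax 60 rgb [102.  94.  82.]
[337 238  21  18 264] ctr [ 410. -141.] sz [39. 40.] ang 23 zmax 60 rgb [167.  82.  16.]
[376 271  21  22 299] ctr [ 330. -220.] sz [44. 28.] ang 15 zmax 61 rgb [162.  86.  96.]
[335 276  21  19 269] ctr [ 326. -133.] sz [39. 38.] ang 68 zmax 62 rgb [155.  84.  94.]
board (524.0982666015625, 36.551361083984375) (569.7257080078125, 325.91436767578125) 84.76689910888672
--
[260 1
[... 281 characters left out ...]
ctr [593. -23.] sz [475. 180.] ang 85 zmax 81 rgb [226. 166.  95.]
[253 220  17  21 262] ctr [423. -30.] sz [43. 33.] ang 8 zmax 54 rgb [124.  74.  54.]
[212 245  16  26 255] ctr [ 325. -139.] sz [39. 40.] ang 67 zmax 60 rgb [144.  72.  82.]
[243 248  20  52 687] ctr [ 411. -188.] sz [121.  39.] ang 89 zmax 61 rgb [141.  69.  61.]
[207 274  21  26 416] ctr [ 334. -233.] sz [42. 30.] ang 20 zmax 61 rgb [123.   64.   69.5]
[242 327  24  30 460] ctr [ 422. -377.] sz [45. 28.] ang 35 zmax 61 rgb [52. 81. 35.]
[315 343  32  33 815] ctr [ 569. -401.] sz [59. 59.] ang 39 zmax 28 rgb [213. 156.  50.]
board (524.3090209960938, 32.56964111328125) (579.8753051757812, 327.762451171875) 85.40339660644531
```

View pics/map.png

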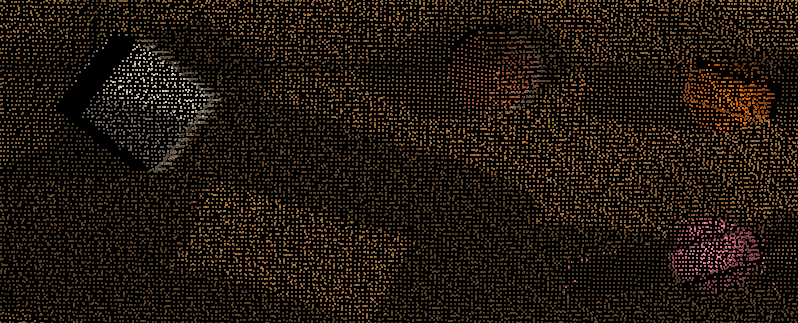

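The cloud gives the board centre at about (592,-21) with yaw -5°, and fair poses for every part. Next: finer fits for the trees, tower and bus, plus a move calculator.

```bash
cat >> h.py <<'E'
def go(x,y,z,psi=None):
    "print tool-frame delta & turn to reach world x,y,z with jaw axis at psi deg (mod 180)"
    s=env.state();w,a,b,c=s["tool_rot"]
    from scipy.spatial.transform import Rotation as Ro
    R=Ro.from_quat([a,b,c,w]).as_matrix();p=s["ee_pos"]
    d=R.T@(np.array([x,y,z])-p);ya=np.degrees(np.arctan2(R[1,1],R[0,1]))
    out=[]
    if psi is not None:
        t=((ya-psi+90)%180)-90;out=[round(np.radians(t+k),3) for k in(-180,0,180)]
    print("delta",d.round(1),"turns(-pi,near,+pi)",out,"| pos",p.round(1),"jaw",round(ya,1),"j6",s["joints"][5].round(2),"w",round(s["gripper_width"],1),"t",round(s["time"],1),"F",s["ft_force"].round(1))
E
python3 - <<'E'
from h import *
cs=[np.load(f"{n}0.npz") for n in("top","side")]
def f(nm,x,y,r,z0,z1):
    for c in cs:
        W=cloud(c);k=(np.hypot(W[...,0]-x,W[...,1]-y)<r)&(W[...,2]>z0)&(W[...,2]<z1);p=W[k][:,:2].astype(np.float32)
        if len(p)<4: print(nm,len(p));continue
        u=np.linalg.svd(p-p.mean(0))[2][0];cc,sz,a=cv2.minAreaRect(p)
        print(nm,z0,len(p),'mean',p.mean(0).round(),'pca',np.degrees(np.arctan2(u[1],u[0])).round()%180,'rect',np.round(cc),np.round(sz),round(a))
f('orange',410,-143,32,52,70);f('orange',410,-143,32,20,52);f('orange',410,-143,32,3,10)
f('fir',418,-370,32,48,70);f('fir',418,-370,32,15,40);f('fir',418,-370,32,3,10)
f('tower',404,162,50,52,70);f('bus',577,363,50,26,40);f('spire',421,-22,40,30,60);f('spire',421,-22,40,45,60);f('spire',421,-22,40,22,28)
f('redroof',604,113,45,75,90);f('blueroof',580,-155,45,75,90)
go(577,363,100,64)
E
```

```text
orange 52 108 mean [ 410. -142.] pca 70.0 rect [ 410. -141.] [33. 16.] 73
orange 52 70 mean [ 410. -148.] pca 69.0 rect [ 410. -145.] [33. 17.] 73
orange 20 77 mean [ 408. -138.] pca 70.0 rect [ 410. -142.] [44. 16.] 72
orange 20 117 mean [ 411. -154.] pca 57.0 rect [ 415. -150.] [44. 15.] 50
orange 3 92 mean [ 405. -139.] pca 165.0 rect [ 412. -140.] [45. 37.] 18
orange 3 101 mean [ 412. -151.] pca 12.0 rect [ 412. -149.] [39. 32.] 17
fir 48 87 mean [ 419. -368.] pca 36.0 rect [ 420. -369.] [22. 16.] 32
fir 48 104 mean [ 420. -375.] pca 13.0 rect [ 420. -372.] [23. 18.] 30
fir 15 140 mean [ 419. -365.] pca 28.0 rect [ 419. -370.] [44. 18.] 31
fir 15 203 mean [ 419. -379.] pca 22.0 rect [ 421. -373.] [45. 17.] 31
fir 3 92 mean [ 413. -360.] pca 30.0 rect [ 409. -361.] [45. 16.] 31
fir 3 125 mean [ 424. -382.] pca 27.0 rect [ 423. -381.] [39. 22.] 21
tower 52 516 mean [404. 163.] pca 67.0 rect [404. 163.] [50. 50.] 51
tower 52 168 mean [405. 158.] pca 80.0 rect [405. 158.] [54. 53.] 51
bus 26 269 mean [577. 365.] pca 153.0 rect [577. 365.] [27. 59.] 64
bus 26 75 mean [579. 358.] pca 1
[... 215 characters left out ...]
[422. -19.] [13. 15.] 31
spire 45 21 mean [423. -23.] pca 0.0 rect [423. -22.] [12. 14.] 53
spire 22 101 mean [420. -18.] pca 112.0 rect [421. -18.] [44. 44.] 89
spire 22 53 mean [423. -34.] pca 5.0 rect [423. -29.] [43. 32.] 8
redroof 75 112 mean [605. 116.] pca 85.0 rect [604. 115.] [62. 13.] 88
redroof 75 41 mean [605. 111.] pca 87.0 rect [605. 111.] [63. 11.] 88
blueroof 75 106 mean [ 579. -153.] pca 86.0 rect [ 579. -154.] [61. 13.] 85
blueroof 75 78 mean [ 580. -158.] pca 84.0 rect [ 580. -157.] [65. 11.] 84
delta [-384.1  -11.1  130.5] turns(-pi,near,+pi) [np.float64(-3.099), np.float64(0.043), np.float64(3.185)] | pos [229.4 526.8 230.5] jaw 66.5 j6 -0.02 w 85.2 t 0.1 F [0.8 0.7 0.5]
```

```bash
python3 -m jog '{"delta_pos":[[-384,-11,130],[-384,-11,130],[-384,-11,130],[-384,-11,130],[-384,-11,130],[-384,-11,130],[-384,-11,130],[-384,-11,130],[-384,-11,130],[-384,-11,130]],"turn":[0.04,0.04,0.04,0.04,0.04,0.04,0.04,0.04,0.04,0.04]}' 1; python3 - <<'E'
from h import *
go(577,362.5,3,64)
c=env.camera("top");cv2.imwrite("pics/t1.png",cv2.resize(c["img"][120:260,60:260],None,fx=3,fy=3)[:,:,::-1])
E
```

```text
time: 1.35
ee_pos: [576.1, 365.0, 102.3]
tool_rot: [0.0, 0.223, 0.975, 0.0]
ft_force: [0.4, -0.5, 0.1]
gripper_width: 85.2
delta [-1.8 -1.9 99.3] turns(-pi,near,+pi) [np.float64(-3.137), np.float64(0.005), np.float64(3.146)] | pos [576.1 365.  102.3] jaw 64.3 j6 -0.57 w 85.2 t 1.4 F [ 0.4 -0.5  0.1]
```

View pics/t1.png

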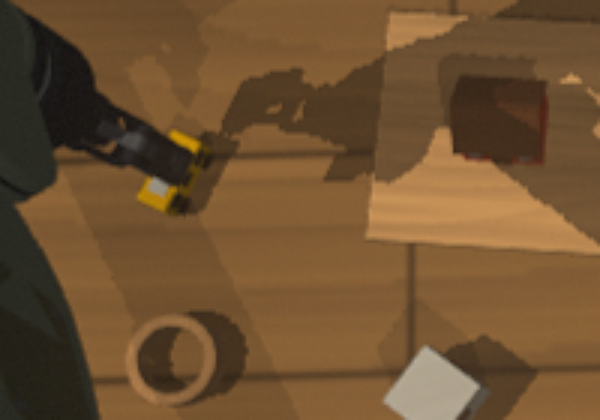

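The gripper sits over the bus and is aligned with it, so I'll descend and grip.

```bash
python3 -m jog '{"delta_pos":[[-2,-2,40],[-2,-2,70],[-2,-2,90],[-2,-2,99],[-2,-2,99]],"turn":[0,0,0,0,0]}' && python3 -m jog '{"delta_pos":[[0,0,0],[0,0,0],[0,0,0],[0,0,0],[0,0,0],[0,0,0],[0,0,0],[0,0,0]],"turn":[0,0,0,0,0,0,0,0]}' -1
```

```text
time: 2.02
ee_pos: [577.8, 361.5, 2.5]
tool_rot: [-0.0, 0.223, 0.975, -0.0]
ft_force: [-0.1, 0.6, -0.0]
gripper_width: 85.5
time: 3.02
ee_pos: [578.8, 361.3, 3.1]
tool_rot: [0.001, 0.224, 0.975, 0.001]
ft_force: [0.0, 0.7, 5.7]
gripper_width: 25.0
```

```bash
python3 -m jog '{"delta_pos":[[0,0,-40],[0,0,-90],[0,0,-130],[0,0,-130]],"turn":[0,0,0,0]}'; python3 -c "
from h import *
go(534.2,-15.9,132,-5)"
```

```text
time: 3.52
ee_pos: [579.8, 362.0, 135.9]
tool_rot: [0.002, 0.224, 0.975, 0.002]
ft_force: [0.0, 0.4, 0.2]
gripper_width: 24.8
delta [-123.6 -360.     2.3] turns(-pi,near,+pi) [np.float64(-1.934), np.float64(1.207), np.float64(4.349)] | pos [579.8 362.  135.9] jaw 64.2 j6 -0.58 w 24.8 t 3.5 F [0.  0.4 0.2]
```

```bash
python3 -m jog '{"delta_pos":[[-124,-360,2],[-124,-360,2],[-124,-360,2],[-124,-360,2],[-124,-360,2],[-124,-360,2],[-124,-360,2],[-124,-360,2],[-124,-360,2],[-124,-360,2]],"turn":[1.207,1.207,1.207,1.207,1.207,1.207,1.207,1.207,1.207,1.207]}'; python3 -c "
from h import *
go(534.2,-15.9,16.5,-5)"
```

```text
time: 4.78
ee_pos: [532.9, -16.0, 129.9]
tool_rot: [-0.0, 0.736, 0.676, -0.0]
ft_force: [0.1, -0.2, -1.0]
gripper_width: 25.1
delta [  0.2   1.4 113.4] turns(-pi,near,+pi) [np.float64(-3.139), np.float64(0.002), np.float64(3.144)] | pos [532.9 -16.  129.9] jaw -4.9 j6 0.03 w 25.1 t 4.8 F [ 0.1 -0.2 -1. ]
```

```bash
python3 -m jog '{"delta_pos":[[0,1,50],[0,1,90],[0,1,105],[0,1,112],[0,1,114],[0,1,114]],"turn":[0,0,0,0,0,0]}'; python3 -m jog '{"delta_pos":[[0,0,0],[0,0,0],[0,0,0],[0,0,-20],[0,0,-60],[0,0,-110],[0,0,-110]],"turn":[0,0,0,0,0,0,0]}' 0.1; python3 -c "
from h import *
go(404.5,160.5,110,52)"
```

```text
time: 5.52
ee_pos: [534.8, -17.1, 17.3]
tool_rot: [0.001, 0.737, 0.676, 0.001]
ft_force: [0.1, -1.0, 0.3]
gripper_width: 24.8
time: 6.4
ee_pos: [536.7, -17.2, 130.3]
tool_rot: [0.003, 0.737, 0.676, 0.003]
ft_force: [-0.0, -0.4, 0.3]
gripper_width: 46.9
delta [ 165.6 -147.4   19. ] turns(-pi,near,+pi) [np.float64(-4.136), np.float64(-0.995), np.float64(2.147)] | pos [536.7 -17.2 130.3] jaw -5.0 j6 0.03 w 46.9 t 6.4 F [-0.  -0.4  0.3]
```

```bash
python3 -m jog '{"delta_pos":[[166,-147,19],[166,-147,19],[166,-147,19],[166,-147,19],[166,-147,19],[166,-147,19],[166,-147,19],[166,-147,19]],"turn":[-0.995,-0.995,-0.995,-0.995,-0.995,-0.995,-0.995,-0.995]}' 1; python3 - <<'E'
from h import *
go(404.5,160.5,16,52)
c=env.camera("top");cv2.imwrite("pics/t2.png",cv2.resize(c["img"][120:280,150:350],None,fx=3,fy=3)[:,:,::-1])
W=cloud(c);k=(W[...,2]>36)&(W[...,2]<48)&(W[...,0]<560)&(W[...,0]>490)&(abs(W[...,1]+16)<50)
p=W[k][:,:2].astype(np.float32);print('bus',len(p),cv2.minAreaRect(p))
E
```

```text
time: 7.4
ee_pos: [401.7, 160.9, 106.9]
tool_rot: [-0.0, 0.326, 0.945, -0.0]
ft_force: [-0.6, 0.1, -0.4]
gripper_width: 85.6
delta [-2.5  1.5 90.9] turns(-pi,near,+pi) [np.float64(-3.142), np.float64(-0.001), np.float64(3.141)] | pos [401.7 160.9 106.9] jaw 52.0 j6 -0.55 w 85.6 t 7.4 F [-0.6  0.1 -0.4]
bus 322 ((533.2509765625, -15.574779510498047), (59.68793869018555, 27.41545867919922), 84.5151138305664)
```

View pics/t2.png

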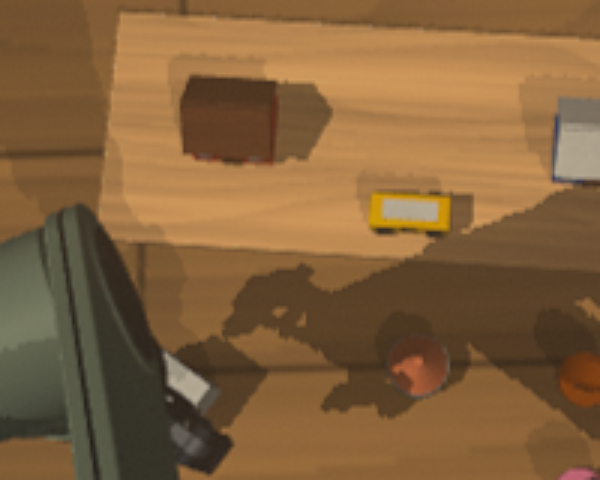

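The bus is upright and placed at (533,-16), as intended. The gripper is over the tower.

```bash
python3 -m jog '{"delta_pos":[[-2.5,1.5,0],[-2.5,1.5,40],[-2.5,1.5,70],[-2.5,1.5,88],[-2.5,1.5,91],[-2.5,1.5,91]],"turn":[0,0,0,0,0,0]}'; python3 -m jog '{"delta_pos":[[0,0,0],[0,0,0],[0,0,0],[0,0,0],[0,0,0],[0,0,-40],[0,0,-90],[0,0,-130],[0,0,-130]],"turn":[0,0,0,0,0,0,0,0,0]}' -1;  python3 -c "
from h import *
go(592,-21.3,145,85)"
```

```text
time: 8.2
ee_pos: [405.3, 160.8, 16.6]
tool_rot: [0.0, 0.325, 0.946, 0.0]
ft_force: [0.6, 0.3, -0.0]
gripper_width: 85.4
time: 9.32
ee_pos: [406.6, 161.4, 149.1]
tool_rot: [0.003, 0.325, 0.946, 0.002]
ft_force: [1.3, -0.4, -1.2]
gripper_width: 49.6
delta [-258.5  -30.     5. ] turns(-pi,near,+pi) [np.float64(-3.717), np.float64(-0.575), np.float64(2.566)] | pos [406.6 161.4 149.1] jaw 52.0 j6 -0.56 w 49.6 t 9.3 F [ 1.3 -0.4 -1.2]
```

```bash
python3 -m jog '{"delta_pos":[[-258,-30,5],[-258,-30,5],[-258,-30,5],[-258,-30,5],[-258,-30,5],[-258,-30,5],[-258,-30,5],[-258,-30,5],[-258,-30,5]],"turn":[-0.575,-0.575,-0.575,-0.575,-0.575,-0.575,-0.575,-0.575,-0.575]}'; python3 - <<'E'
from h import *
go(592,-21.3,29,85)
c=env.camera("side");cv2.imwrite("pics/t3.png",cv2.resize(c["img"][100:320,220:420],None,fx=2.7,fy=2.7)[:,:,::-1])
E
```

```text
time: 10.45
ee_pos: [589.2, -20.9, 141.5]
tool_rot: [0.0, 0.043, 0.999, 0.0]
ft_force: [1.2, -0.2, -1.2]
gripper_width: 49.4
delta [ -2.8  -0.2 112.5] turns(-pi,near,+pi) [np.float64(-3.141), np.float64(0.001), np.float64(3.142)] | pos [589.2 -20.9 141.5] jaw 85.0 j6 -1.54 w 49.4 t 10.4 F [ 1.2 -0.2 -1.2]
```

View pics/t3.png

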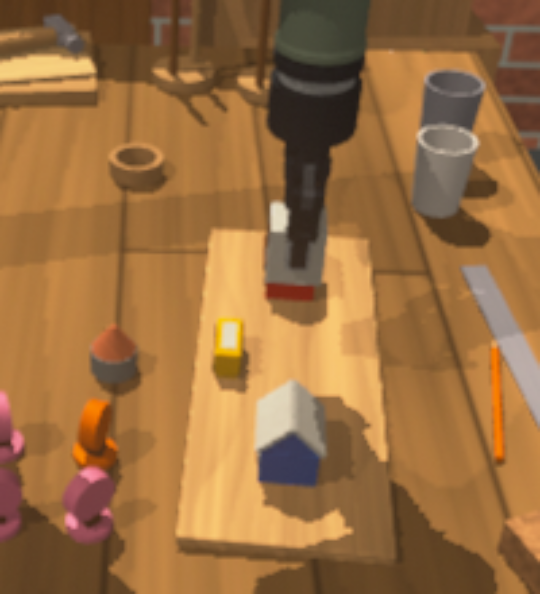

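The tower hangs straight over the board. Next I'll lower it.

```bash
python3 -m jog '{"delta_pos":[[-2,0,40],[-2,0,80],[-2,0,102],[-2,0,110],[-2,0,112],[-2,0,112],[-2,0,112]],"turn":[0,0,0,0,0,0,0]}'; python3 -m jog '{"delta_pos":[[0,0,0],[0,0,0],[0,0,0]],"turn":[0,0,0]}' 0.7;python3 -m jog '{"delta_pos":[[0,0,-30],[0,0,-70],[0,0,-110],[0,0,-110]],"turn":[0,0,0,0]}'; python3 -c "
from h import *
go(421.5,-21,110,85)"
```

```text
time: 11.38
ee_pos: [592.4, -21.9, 30.4]
tool_rot: [0.001, 0.044, 0.999, 0.0]
ft_force: [-1.2, -0.9, -0.6]
gripper_width: 49.5
time: 11.75
ee_pos: [591.9, -21.9, 29.5]
tool_rot: [0.0, 0.044, 0.999, 0.0]
ft_force: [-0.1, -0.1, 0.2]
gripper_width: 72.5
time: 12.25
ee_pos: [594.0, -22.0, 142.9]
tool_rot: [0.004, 0.044, 0.999, -0.0]
ft_force: [-0.3, 0.6, -0.0]
gripper_width: 72.6
delta [172.2 -14.2  31.6] turns(-pi,near,+pi) [np.float64(-3.142), np.float64(-0.001), np.float64(3.141)] | pos [594.  -22.  142.9] jaw 85.0 j6 -1.54 w 72.6 t 12.2 F [-0.3  0.6 -0. ]
```

```bash
python3 -m jog '{"delta_pos":[[172,-14,32],[172,-14,32],[172,-14,32],[172,-14,32],[172,-14,32],[172,-14,32],[172,-14,32]],"turn":[0,0,0,0,0,0,0]}' 1; python3 - <<'E'
from h import *
go(422,-20.5,1,85)
for n in("top","side"):
    c=env.camera(n);W=cloud(c);k=(W[...,2]>60)&(W[...,2]<75)&(np.hypot(W[...,0]-592,W[...,1]+21)<50)
    p=W[k][:,:2].astype(np.float32);print('tower',len(p),cv2.minAreaRect(p))
    if n=="side":cv2.imwrite("pics/t4.png",cv2.resize(c["img"][150:320,200:400],None,fx=3,fy=3)[:,:,::-1])
E
```

```text
time: 13.12
ee_pos: [420.3, -20.8, 107.3]
tool_rot: [0.0, 0.044, 0.999, 0.0]
ft_force: [0.1, 0.4, -0.5]
gripper_width: 85.1
delta [ -1.6   0.4 106.3] turns(-pi,near,+pi) [np.float64(-3.142), np.float64(-0.0), np.float64(3.141)] | pos [420.3 -20.8 107.3] jaw 85.0 j6 -1.56 w 85.1 t 13.1 F [ 0.1  0.4 -0.5]
tower 533 ((589.8845825195312, -20.871824264526367), (49.76820373535156, 50.16130065917969), 84.79917907714844)
tower 273 ((589.7066040039062, -25.04430389404297), (51.96393966674805, 48.711612701416016), 85.15316772460938)
```

View pics/t4.png

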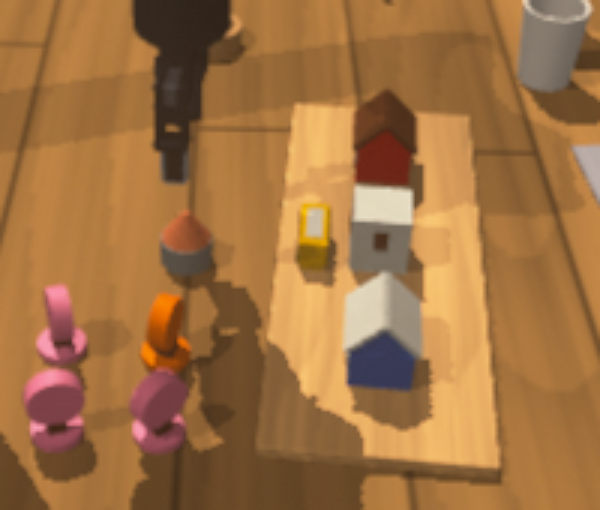

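The tower is square at (590,-23). Next is the spire.

```bash
python3 -m jog '{"delta_pos":[[-1.5,0,0],[-1.5,0,45],[-1.5,0,80],[-1.5,0,100],[-1.5,0,106],[-1.5,0,106]],"turn":[0,0,0,0,0,0]}'; python3 -m jog '{"delta_pos":[[0,0,0],[0,0,0],[0,0,0],[0,0,0],[0,0,0],[0,0,0]],"turn":[0,0,0,0,0,0]}' -1;python3 -m jog '{"delta_pos":[[0,0,-40],[0,0,-90],[0,0,-140],[0,0,-140]],"turn":[0,0,0,0]}';  python3 -c "
from h import *
go(590,-22.5,140,85)"
```

```text
time: 13.98
ee_pos: [421.0, -20.9, 1.4]
tool_rot: [0.0, 0.044, 0.999, 0.0]
ft_force: [0.9, -0.6, -0.5]
gripper_width: 85.4
time: 14.72
ee_pos: [421.3, -20.9, 2.4]
tool_rot: [0.001, 0.044, 0.999, -0.0]
ft_force: [-0.4, 0.4, 7.4]
gripper_width: 44.0
time: 15.22
ee_pos: [423.3, -21.1, 145.1]
tool_rot: [0.005, 0.044, 0.999, -0.0]
ft_force: [0.2, 0.4, -0.1]
gripper_width: 44.4
delta [-166.1   13.2    6.8] turns(-pi,near,+pi) [np.float64(-3.142), np.float64(-0.0), np.float64(3.141)] | pos [423.3 -21.1 145.1] jaw 85.0 j6 -1.56 w 44.4 t 15.2 F [ 0.2  0.4 -0.1]
```

```bash
python3 -m jog '{"delta_pos":[[-167,13,7],[-167,13,7],[-167,13,7],[-167,13,7],[-167,13,7],[-167,13,7],[-167,13,7]],"turn":[0,0,0,0,0,0,0]}'; python3 - <<'E'
from h import *
for n in("top","side"):
    c=env.camera(n);W=cloud(c)
    if n=="side":cv2.imwrite("pics/t5.png",cv2.resize(c["img"][100:300,230:430],None,fx=3,fy=3)[:,:,::-1])
go(590,-22.5,71,85)
E
```

```text
time: 16.1
ee_pos: [587.3, -22.5, 134.6]
tool_rot: [-0.0, 0.044, 0.999, 0.0]
ft_force: [-0.6, -0.5, -0.6]
gripper_width: 44.2
delta [-2.2  0.2 63.7] turns(-pi,near,+pi) [np.float64(-3.142), np.float64(-0.001), np.float64(3.141)] | pos [587.7 -22.5 134.7] jaw 85.0 j6 -1.54 w 44.3 t 16.2 F [-0.4  0.8  0.4]
```

View pics/t5.png

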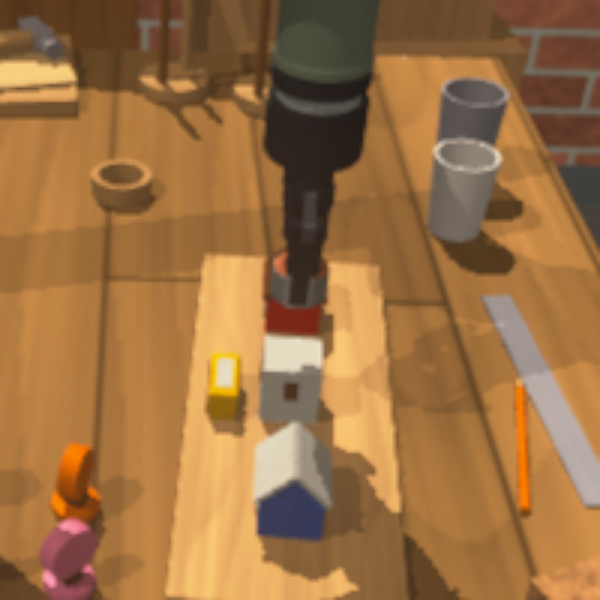

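```bash
python3 -m jog '{"delta_pos":[[-1.5,0,30],[-1.5,0,50],[-1.5,0,59],[-1.5,0,62.5],[-1.5,0,63],[-1.5,0,63],[-1.5,0,63]],"turn":[0,0,0,0,0,0,0]}'; python3 -m jog '{"delta_pos":[[0,0,0],[0,0,0],[0,0,0]],"turn":[0,0,0]}' 0.7;python3 -m jog '{"delta_pos":[[0,0,-30],[0,0,-70],[0,0,-80],[0,0,-80]],"turn":[0,0,0,0]}'; python3 -c "
from h import *
go(410,-144,110,-18)"
```

```text
time: 17.08
ee_pos: [590.0, -22.7, 71.9]
tool_rot: [0.001, 0.044, 0.999, 0.0]
ft_force: [-0.6, -0.2, -0.4]
gripper_width: 44.0
time: 17.45
ee_pos: [589.7, -22.7, 71.4]
tool_rot: [0.0, 0.044, 0.999, 0.0]
ft_force: [0.2, 0.6, 0.5]
gripper_width: 72.5
time: 17.95
ee_pos: [589.7, -22.7, 151.5]
tool_rot: [0.0, 0.044, 0.999, 0.0]
ft_force: [0.1, 0.1, -1.6]
gripper_width: 73.1
delta [ 168.4 -136.6   41.3] turns(-pi,near,+pi) [np.float64(-4.486), np.float64(-1.344), np.float64(1.797)] | pos [589.7 -22.7 151.5] jaw 85.0 j6 -1.54 w 73.1 t 17.9 F [ 0.1  0.1 -1.6]
```

```bash
python3 -m jog '{"delta_pos":[[168,-137,20],[168,-137,41],[168,-137,41],[168,-137,41],[168,-137,41],[168,-137,41],[168,-137,41],[168,-137,41],[168,-137,41],[168,-137,41],[168,-137,41],[168,-137,41]],"turn":[1.797,1.797,1.797,1.797,1.797,1.797,1.797,1.797,1.797,1.797,1.797,1.797]}' 0; python3 - <<'E'
from h import *
go(410.5,-143.5,12,-18)
for n in("top","side"):
    c=env.camera(n);W=cloud(c);k=(W[...,2]>80)&(W[...,2]<94)&(np.hypot(W[...,0]-590,W[...,1]+22)<40)
    p=W[k][:,:2].astype(np.float32);print('drum',len(p),cv2.minEnclosingCircle(p))
    k=(W[...,2]>107)&(W[...,2]<125)&(np.hypot(W[...,0]-590,W[...,1]+22)<40);print('tip',W[k].mean(0))
    if n=="side":cv2.imwrite("pics/t6.png",cv2.resize(c["img"][150:320,200:400],None,fx=3,fy=3)[:,:,::-1])
E
```

```text
time: 19.45
ee_pos: [409.8, -144.2, 109.6]
tool_rot: [-0.001, 0.809, 0.588, -0.0]
ft_force: [-0.3, -0.0, -0.0]
gripper_width: 42.9
delta [ 0.9  0.6 97.6] turns(-pi,near,+pi) [np.float64(-3.14), np.float64(0.002), np.float64(3.143)] | pos [ 409.8 -144.2  109.6] jaw -17.9 j6 -0.05 w 42.9 t 19.4 F [-0.3 -0.  -0. ]
drum 97 ((589.4349365234375, -21.608867645263672), 23.10976791381836)
tip [589.06158973 -22.23854765 112.77583467]
drum 101 ((590.6336669921875, -27.646221160888672), 22.83957862854004)
tip [590.19950777 -28.8719317  112.49881166]
```

View pics/t6.png

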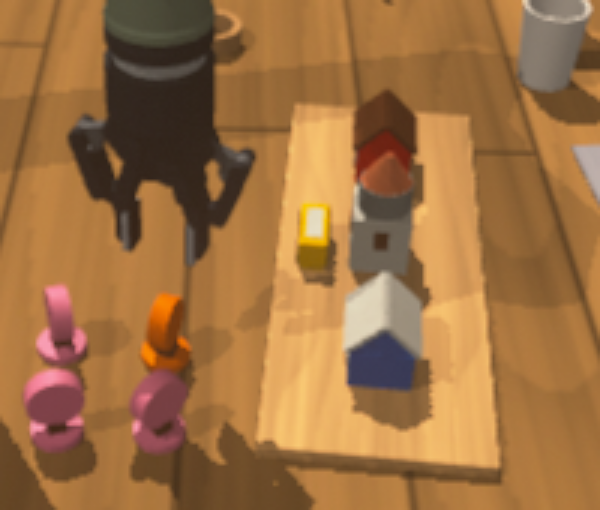

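The spire is centred on the tower to about 1 mm. The gripper is lined up over the orange tree.

```bash
python3 -m jog '{"delta_pos":[[1,0.5,0],[1,0.5,30],[1,0.5,60],[1,0.5,85],[1,0.5,96],[1,0.5,97]],"turn":[0,0,0,0,0,0]}'; python3 -m jog '{"delta_pos":[[0,0,0],[0,0,0],[0,0,0],[0,0,0],[0,0,0],[0,0,0]],"turn":[0,0,0,0,0,0]}' -1;python3 -m jog '{"delta_pos":[[0,0,-40],[0,0,-90],[0,0,-130],[0,0,-130]],"turn":[0,0,0,0]}';  python3 -c "
from h import *
go(573.5,-226,140,-5)"
```

```text
time: 20.3
ee_pos: [411.0, -143.6, 13.0]
tool_rot: [-0.0, 0.809, 0.588, -0.0]
ft_force: [-0.4, -0.6, -0.7]
gripper_width: 42.3
time: 21.05
ee_pos: [411.9, -143.9, 14.2]
tool_rot: [0.001, 0.809, 0.588, 0.001]
ft_force: [0.1, 0.3, 6.2]
gripper_width: 15.5
time: 21.55
ee_pos: [413.0, -144.3, 146.2]
tool_rot: [0.003, 0.809, 0.588, 0.002]
ft_force: [0.4, 0.3, -0.1]
gripper_width: 15.6
delta [-28.1 177.9   7.5] turns(-pi,near,+pi) [np.float64(-3.368), np.float64(-0.227), np.float64(2.915)] | pos [ 413.  -144.3  146.2] jaw -18.0 j6 -0.05 w 15.6 t 21.6 F [ 0.4  0.3 -0.1]
```

```bash
python3 -m jog '{"delta_pos":[[-28,178,7],[-28,178,7],[-28,178,7],[-28,178,7],[-28,178,7],[-28,178,7],[-28,178,7]],"turn":[-0.227,-0.227,-0.227,-0.227,-0.227,-0.227,-0.227]}'; python3 - <<'E'
from h import *
go(573.5,-226,26.5,-5)
c=env.camera("side");cv2.imwrite("pics/t7.png",cv2.resize(c["img"][130:330,200:400],None,fx=3,fy=3)[:,:,::-1])
E
```

```text
time: 22.42
ee_pos: [570.9, -224.7, 136.7]
tool_rot: [-0.0, 0.737, 0.676, 0.0]
ft_force: [0.4, 0.2, 1.3]
gripper_width: 15.3
delta [ -1.    2.7 110.2] turns(-pi,near,+pi) [np.float64(-3.141), np.float64(0.0), np.float64(3.142)] | pos [ 570.9 -224.7  136.7] jaw -5.0 j6 -0.31 w 15.3 t 22.4 F [0.4 0.2 1.3]
```

View pics/t7.png

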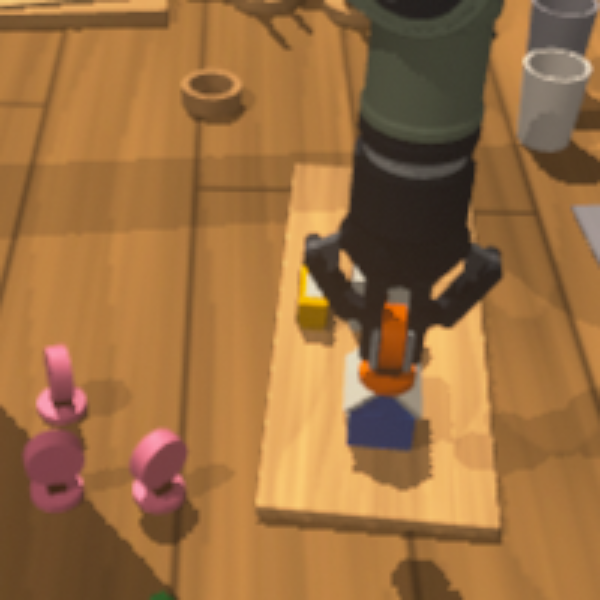

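The orange tree is held upright; lowering it.

```bash
python3 -m jog '{"delta_pos":[[-1,2,40],[-1,2,80],[-1,2,100],[-1,2,107],[-1,2,109.5],[-1,2,109.5],[-1,2,109.5]],"turn":[0,0,0,0,0,0,0]}'; python3 -m jog '{"delta_pos":[[0,0,0],[0,0,0],[0,0,0]],"turn":[0,0,0]}' -0.2;python3 -m jog '{"delta_pos":[[0,0,-30],[0,0,-70],[0,0,-110],[0,0,-110]],"turn":[0,0,0,0]}'; python3 -c "
from h import *
go(419.5,-371,110,-59)"
```

```text
time: 23.35
ee_pos: [574.2, -226.6, 27.8]
tool_rot: [0.001, 0.737, 0.676, 0.0]
ft_force: [-0.3, 0.0, 0.3]
gripper_width: 15.1
time: 23.72
ee_pos: [573.7, -226.4, 26.9]
tool_rot: [0.0, 0.737, 0.676, 0.0]
ft_force: [-0.3, 0.3, -1.4]
gripper_width: 34.5
time: 24.22
ee_pos: [575.7, -227.3, 140.5]
tool_rot: [0.004, 0.737, 0.676, 0.002]
ft_force: [-0.3, 0.9, 0.5]
gripper_width: 34.1
delta [-156.7 -143.3   29.8] turns(-pi,near,+pi) [np.float64(-2.199), np.float64(0.943), np.float64(4.084)] | pos [ 575.7 -227.3  140.5] jaw -5.0 j6 -0.31 w 34.1 t 24.2 F [-0.3  0.9  0.5]
```

```bash
python3 -m jog '{"delta_pos":[[-157,-143,30],[-157,-143,30],[-157,-143,30],[-157,-143,30],[-157,-143,30],[-157,-143,30],[-157,-143,30],[-157,-143,30]],"turn":[0.943,0.943,0.943,0.943,0.943,0.943,0.943,0.943]}' 0.2; python3 - <<'E'
from h import *
go(419.5,-371,11,-59)
for n in("top","side"):
    c=env.camera(n);W=cloud(c);k=(W[...,2]>60)&(W[...,2]<80)&(np.hypot(W[...,0]-574,W[...,1]+226)<30)
    p=W[k][:,:2].astype(np.float32);print('crown',len(p),cv2.minAreaRect(p))
    if n=="top":cv2.imwrite("pics/t8.png",cv2.resize(c["img"][120:280,300:500],None,fx=3,fy=3)[:,:,::-1])
E
```

```text
time: 25.22
ee_pos: [417.8, -370.0, 106.5]
tool_rot: [-0.0, 0.963, 0.268, -0.0]
ft_force: [-0.9, -0.2, -0.5]
gripper_width: 51.2
delta [ 0.9  1.8 95.5] turns(-pi,near,+pi) [np.float64(-3.14), np.float64(0.002), np.float64(3.144)] | pos [ 417.8 -370.   106.5] jaw -58.9 j6 0.28 w 51.2 t 25.2 F [-0.9 -0.2 -0.5]
crown 137 ((572.975341796875, -224.31936645507812), (36.774024963378906, 16.465898513793945), 84.25492095947266)
crown 94 ((573.7156982421875, -229.2951202392578), (34.47442626953125, 15.480154037475586), 85.58340454101562)
```

View pics/t8.png

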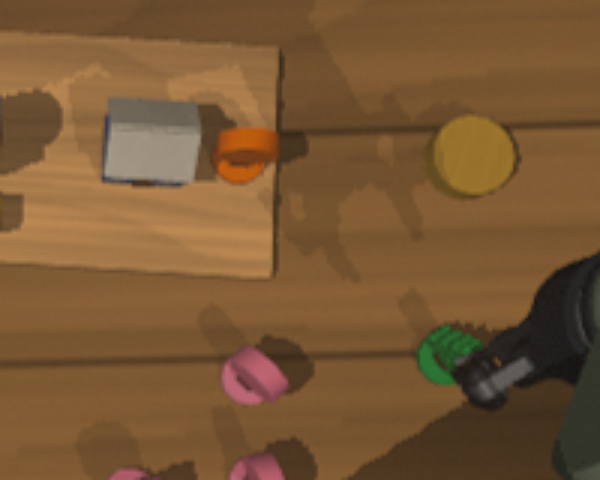

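The orange tree stands about 70 mm outside the blue house centre. The fingers straddle the fir, so I'll grip it.

```bash
python3 -m jog '{"delta_pos":[[1,1.5,0],[1,1.5,30],[1,1.5,60],[1,1.5,85],[1,1.5,94],[1,1.5,95]],"turn":[0,0,0,0,0,0]}'; python3 -m jog '{"delta_pos":[[0,0,0],[0,0,0],[0,0,0],[0,0,0],[0,0,0],[0,0,0]],"turn":[0,0,0,0,0,0]}' -1;python3 -m jog '{"delta_pos":[[0,0,-40],[0,0,-90],[0,0,-150],[0,0,-170],[0,0,-170]],"turn":[0,0,0,0,0]}';  python3 -c "
from h import *
go(669.5,107.5,180,-95)"
```

```text
time: 26.08
ee_pos: [419.3, -371.2, 11.7]
tool_rot: [-0.0, 0.964, 0.267, -0.0]
ft_force: [0.4, -0.8, -0.1]
gripper_width: 51.2
time: 26.82
ee_pos: [419.8, -371.7, 12.8]
tool_rot: [0.001, 0.964, 0.267, 0.001]
ft_force: [-0.1, -0.1, 7.1]
gripper_width: 15.7
time: 27.45
ee_pos: [419.7, -371.6, 183.4]
tool_rot: [0.002, 0.964, 0.267, 0.001]
ft_force: [-0.2, 0.3, -0.8]
gripper_width: 15.5
delta [ 460.8 -282.2    2.9] turns(-pi,near,+pi) [np.float64(-2.514), np.float64(0.628), np.float64(3.77)] | pos [ 419.7 -371.6  183.4] jaw -59.0 j6 0.28 w 15.5 t 27.4 F [-0.2  0.3 -0.8]
```

```bash
python3 -m jog '{"delta_pos":[[461,-282,3],[461,-282,3],[461,-282,3],[461,-282,3],[461,-282,3],[461,-282,3],[461,-282,3],[461,-282,3],[461,-282,3],[461,-282,3],[461,-282,3],[461,-282,3]],"turn":[0.628,0.628,0.628,0.628,0.628,0.628,0.628,0.628,0.628,0.628,0.628,0.628]}'; python3 - <<'E'
from h import *
go(669.5,107.5,26,-95)
c=env.camera("side");cv2.imwrite("pics/t9.png",cv2.resize(c["img"][80:280,230:430],None,fx=3,fy=3)[:,:,::-1])
E
```

```text
time: 28.95
ee_pos: [668.4, 106.4, 178.1]
tool_rot: [0.0, 0.999, -0.044, -0.001]
ft_force: [-1.1, -0.5, -1.5]
gripper_width: 15.6
delta [  1.3  -1.3 152.1] turns(-pi,near,+pi) [np.float64(-3.143), np.float64(-0.001), np.float64(3.14)] | pos [668.4 106.4 178.1] jaw -95.1 j6 1.8 w 15.6 t 28.9 F [-1.1 -0.5 -1.5]
```

View pics/t9.png

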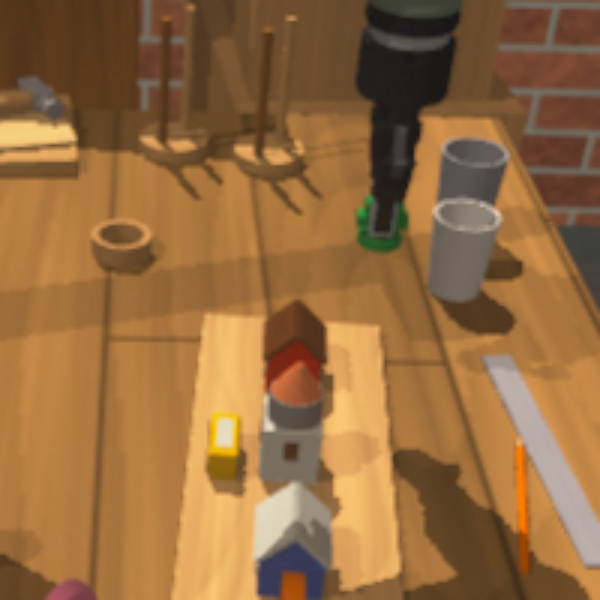

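The fir is held upright behind the red house. Lowering to just above contact.

```bash
python3 -m jog '{"delta_pos":[[1,-1,50],[1,-1,100],[1,-1,135],[1,-1,149],[1,-1,152],[1,-1,152],[1,-1,152]],"turn":[0,0,0,0,0,0,0]}'; python3 -m jog '{"delta_pos":[[0,0,0],[0,0,0],[0,0,0]],"turn":[0,0,0]}' -0.2;python3 -m jog '{"delta_pos":[[0,0,-30],[0,0,-70],[0,0,-130],[0,0,-170],[0,0,-170]],"turn":[0,0,0,0,0]}'; python3 -c "
from h import *
go(350,420,200)"
```

```text
time: 29.88
ee_pos: [671.3, 108.9, 28.6]
tool_rot: [-0.0, 0.999, -0.044, 0.002]
ft_force: [0.7, -0.2, -0.5]
gripper_width: 15.4
time: 30.25
ee_pos: [670.4, 108.9, 27.0]
tool_rot: [-0.0, 0.999, -0.044, 0.0]
ft_force: [-0.3, -0.4, -0.1]
gripper_width: 34.1
time: 30.88
ee_pos: [672.3, 109.1, 201.4]
tool_rot: [-0.001, 0.999, -0.044, 0.004]
ft_force: [-0.5, -0.0, -0.9]
gripper_width: 33.6
delta [-348.1 -281.6   -1. ] turns(-pi,near,+pi) [] | pos [672.3 109.1 201.4] jaw -95.0 j6 1.8 w 33.6 t 30.9 F [-0.5 -0.  -0.9]
```

```bash
python3 -m jog '{"delta_pos":[[-50,-40,0],[-100,-80,0],[-150,-120,0],[-200,-160,0],[-250,-200,0],[-300,-240,0],[-348,-280,0],[-348,-280,0],[-348,-280,0]],"turn":[-0.18,-0.36,-0.54,-0.72,-0.9,-1.08,-1.2,-1.2,-1.2]}'; python3 - <<'E'
from h import *
O=np.array([592,-21.3]);X=np.array([np.cos(-.087),np.sin(-.087)]);Y=np.array([-X[1],X[0]])
def m(nm,c,x,y,r,z0,z1):
    W=cloud(c);k=(np.hypot(W[...,0]-x,W[...,1]-y)<r)&(W[...,2]>z0)&(W[...,2]<z1)
    cc,sz,a=cv2.minAreaRect(W[k][:,:2].astype(np.float32));d=np.array(cc)-O
    print(nm,'board xy',round(d@X,1),round(d@Y,1),'sz',np.round(sz),'ang',round(a),'zmax',W[k][:,2].max().round(1))
for n in("top","side"):
    c=env.camera(n);print(n)
    m('fir',c,670,108,30,60,85);m('tree',c,573,-226,30,62,85);m('bus',c,534,-16,40,36,50)
    m('tower',c,590,-22,45,61,75);m('spire',c,590,-22,40,80,94)
    m('red',c,604,113,35,75,95);m('blue',c,580,-155,35,75,95);m('tin',c,568,-398,50,10,35);m('tape',c,436,358,50,10,35)
    if n=="side":cv2.imwrite("pics/f1.png",cv2.resize(c["img"][130:330,200:460],None,fx=3,fy=3)[:,:,::-1])
    else: cv2.imwrite("pics/f2.png",cv2.resize(c["img"][110:260,80:480],None,fx=2,fy=2)[:,:,::-1])
print(env.state()["time"],env.state()["ee_pos"])
E
```

```text
time: 32.0
ee_pos: [347.6, 417.8, 195.8]
tool_rot: [0.001, 0.849, 0.528, -0.001]
ft_force: [-0.5, -0.5, -0.3]
gripper_width: 33.9
top
fir board xy 66.2 137.1 sz [16. 21.] ang 86 zmax 72.6
tree board xy -1.5 -204.6 sz [35. 17.] ang 85 zmax 74.7
bus board xy -49.4 0.5 sz [60. 47.] ang 84 zmax 49.5
tower board xy -2.6 0.3 sz [50. 51.] ang 85 zmax 74.7
spire board xy -2.2 -0.3 sz [44. 45.] ang 89 zmax 93.9
red board xy 0.1 136.5 sz [63. 12.] ang 85 zmax 81.0
blue board xy -2.3 -133.4 sz [61. 13.] ang 88 zmax 79.9
tin board xy 8.6 -375.8 sz [59. 61.] ang 43 zmax 27.6
tape board xy -188.6 367.8 sz [66. 67.] ang 81 zmax 28.3
side
fir board xy 67.9 131.9 sz [20. 20.] ang 83 zmax 74.4
tree board xy -0.1 -208.0 sz [31. 15.] ang 86 zmax 73.7
bus board xy -49.0 -4.4 sz [64. 44.] ang 88 zmax 47.9
tower board xy -2.4 -2.6 sz [53. 48.] ang 86 zmax 74.7
spire board xy -1.5 -13.7 sz [29. 45.] ang 80 zmax 94.0
red board xy 0.9 133.3 sz [64. 11.] ang 80 zmax 80.3
blue board xy -0.6 -136.0 sz [65. 11.] ang 85 zmax 79.7
tin board xy 9.8 -379.6 sz [60. 59.] ang 56 zmax 27.0
tape board xy -187.9 361.1 sz [64. 69.] ang 1 zmax 26.4
32.1 [348.80593721 417.02909085 196.23233206]
```

View pics/f1.png

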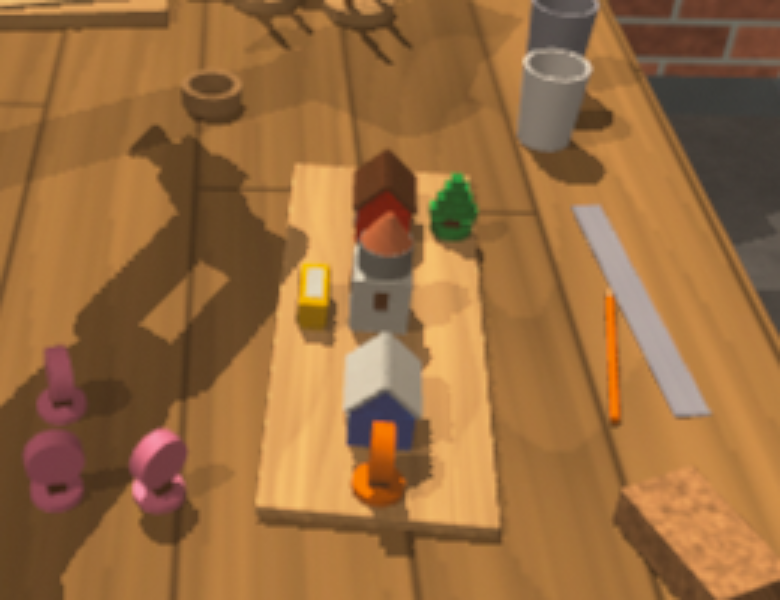

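View pics/f2.png

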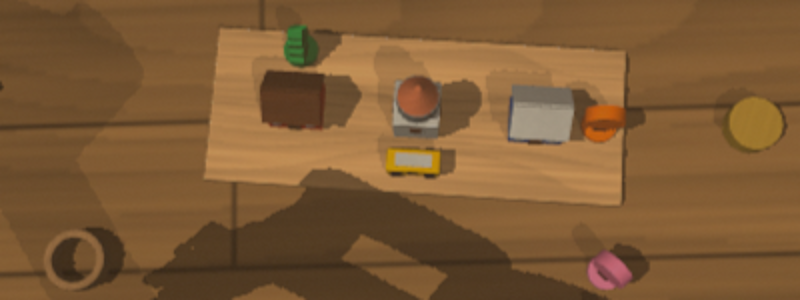

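Everything stands upright where it belongs, with good margins. The only odd readings are the bus and side-view spire fits, which picked up tower points. Handing in.

```bash
python3 -c "
from rig import env
print(env.close_job())"
```

```text
the job is handed in; nothing more can be done
None
```

The village is laid out and handed in at about 32 s of the 136 s. It took one grasp and one placing per piece, with no retries. All measurements are in the board frame; the figures average the two cameras unless noted.

| Piece | Final check | Limit |
|---|---|---|
| Tower | about 3 mm forward of mid-row and 1 mm along it, square to about 1° | 15 mm, 0.2 rad |
| Spire | about 1 mm off the tower centre (top camera) | 10 mm |
| Fir | about 67 mm behind the red house centre, sideways within 2 mm | 50–80 mm, 15 mm |
| Orange tree | about 70 mm outside the blue house centre, within 2 mm of the row | 55–85 mm, 15 mm |
| Bus | about 57 mm in front of the tower, along the row to about 1° (top camera, after release) | 44–77 mm, 0.25 rad |

- **Standing and released:** the last pictures show every piece upright and clear of the gripper. I did not check their speed.
- **Bystanders:** the arm never went near the wax tin or the tape. Their measured positions match the start to within a few mm of camera error.
- **Checks that disagreed:** the two cameras differ by 3–7 mm along the row (their calibration is good to about 2 mm). In the final check, the bus fits from both cameras (about 49 mm in front of mid-row) and the side-camera spire fit (14 mm off) mixed in tower pixels or saw only part of the piece. I did not count these; earlier fits and the pictures show both pieces in place.

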